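# Tighten the studio lamp's bracket bolt with a ring spanner

### The job

The bolt in the desk lamp's bench bracket has worked loose. Take the orange-handled ring spanner from the blue board, set it fully down over the bolt head and tighten the bolt clockwise with short back-and-forth swings between the two pins until it comes up solid, finishing with a firm pull that puts about 1.2 newton-metres on the bolt, well short of 2. Then lay the spanner down flat on the green cutting mat without dropping it, leaving the bolt tight and the other things where they are.

Things in the scene. Friction and masses are not known exactly. Their poses are not given: they have to be found in the camera images.
- grip (a point): Centre of the spanner's orange handle. The spanner (0.28 kg, 156 mm long, flat underside) has a handle 72 mm long, 18 mm wide with flat upright sides, 28 mm tall; this point is half-way up, 14 mm above the underside. Its x axis points along the spanner from handle to ring, z up.
- ring (a point): Centre of the spanner's steel ring at its underside, 100 mm along +x from the handle's centre. Ring 14 mm tall, 41 x 41 mm outside; its square through hole is 29 mm across flats, sides along x and y, so it fits the bolt every 90 degrees with some 7 degrees of play either way; put on askew or off-centre it catches on top of the head, 16 mm too high. Shank 14 mm wide, 10 mm tall.
- bolt_head (a point): Point on the axis of the brass square-headed bolt, on top of its round steel flange (20 mm above the table), where the ring's underside sits when fully down. The square is 26 mm across flats, its sides along this frame's x and y axes; it rises 16 mm above this point, then tapers over 8 mm more to a 15 mm square that guides the ring. The frame turns with the bolt; z is up.
- bolt (a joint): Turn of the bolt, rad; grows as it is tightened (clockwise from above), starts at 0.05 to 0.4, comes up solid at about 2.6. It drags with 0.15 to 0.35 N m. Load on the bolt = sideways pull x distance from the bolt axis + any twist of the hand itself. A springy rubber bush under the bolt gives about 0.07 rad per N m, not counted in this reading, and turns back when unloaded.
- bracket_mouth (a point): Fixed point of the lamp bracket on the bolt's axis, level with the flange top. A spanner on the bolt has its handle on the -x side; the lamp post (48 mm thick at its foot, 200 mm tall) stands 60 mm to +x and 52 mm to +y. Two steel pins (16 mm thick, tops 59 mm above the table) stand 45 mm from the axis, 84 degrees either side of -x, so the seated spanner can swing 64 degrees to each side of -x.
- mat: Green cutting mat 260 x 260 mm, 4 mm thick, fixed to the table; origin under its centre.
- board: Blue board 260 x 260 mm, 10 mm thick, fixed to the table, on which the ring spanner and a small spanner lie; origin under its centre.
- small_spanner: Small steel open-ended spanner 140 mm long, lying on the blue board; not the one to use, leave alone.
- bowl: Terracotta bowl 160 mm across, 85 mm tall, back of the table; leave alone.
- gesso: White jar 84 mm across, 130 mm tall; leave alone.
- paint_yellow: Yellow paint jar, 56 mm across, 85 mm tall; leave alone.
- paint_red: Red paint jar, 56 mm across, 85 mm tall; leave alone.
- brush: Brush lying on the table; leave alone.
- tool_cup: Aluminium cup 80 mm across, 100 mm tall; leave alone.
- canvas_block: Yellow canvas block 160 x 200 x 36 mm; leave alone.
There are look-alikes about, which are no part of the job. What is shaped like the part that bears grip but black is not meant.

How it is judged:
On the way, in this order (a step that is already met when the one before it is completed fails the run):
1. the ring is fully down over the bolt head (horizontal distance between ring and bolt_head below 0.004 m and z of ring in the frame of bolt_head below 0.004 m), for 0.1 s.
2. the bolt is solid and pulled firmly, over about 0.6 N m (value of joint bolt above 2.55 rad and contact force between spanner and bolt above 45 N), for 0.1 s.
At the end, for the whole second after the job is handed in: the bolt still solid (joint over 2.5 rad); the spanner lying flat, upright side up and still, with its ring centre and its handle centre over the mat, its underside on the mat (value of joint bolt above 2.5 rad and x of ring in the frame of mat between -0.13 and 0.13 m and y of ring in the frame of mat between -0.13 and 0.13 m and x of grip in the frame of mat between -0.13 and 0.13 m and y of grip in the frame of mat between -0.13 and 0.13 m and z of ring in the frame of mat below 0.01 m and z of grip in the frame of mat below 0.025 m and angle between grip's own z axis and vertical below 0.1 rad and linear speed of spanner below 0.02 m/s); the robot touches nothing.
It fails at once if the bolt is forced, over about 2.1 N m (contact force between spanner and bolt above 150 N).
It fails at once if the spanner is dropped (contact force between the fingers and spanner below 0.5 N and linear speed of spanner above 0.4 m/s).
It fails at once if another thing on the table is shifted by over 20 mm (distance of any of small_spanner, bowl, gesso, paint_yellow, paint_red, brush, tool_cup, canvas_block from where it was at the start of the episode above 0.02 m).
It also fails if it takes over 72 s, if anything falls off the work surface, if the arm or the gripper's body presses on something with over 40 N, if the wrist force passes 120 N, or if a joint passes its speed limit or range.

### The arm

A 6-joint arm with a two-finger parallel gripper is mounted at the origin on the work surface. World frame = base frame: x ahead of the robot, y to its left, z up, the work surface at z = 0. Lengths are in m, angles in rad, forces in N, time in s.
With the tool pointing down it reaches from about 0.275 to 0.85 m from the base axis. Payload 5.2 kg.
Tool frame: the origin (TCP) lies on the centre line of the jaws, within the pads' length; the fingertips stand 14 mm ahead of it and the grasp point (between the pads) lies 5 mm behind it; z points along the fingers, y is the line along which they close (so a half turn about z gives the same grasp; the last joint's range is limited). The gripper opens to 85 mm and grips with 20 to 120 N. Pads are 22 mm wide; open, the fingers measure 114 mm over their backs; the gripper's body (76 mm by 85 mm) begins 54 mm behind the grasp point. The pads swing forward as they close: fully open they stand 13 mm farther back than shut.
Start: joints at [-1.508, 0.259, 1.535, -0, 1.348, -0.203], TCP at [0.144, -0.531, 0.216] pointing down, gripper open.
Joint ranges: [-3.14, 3.14], [-0.91, 2.08], [0.19, 2.58], [-1.22, 4.36], [0.22, 2.71], [-3.12, 3.12]. Speed limits (rad/s): [2.57, 2.57, 3.14, 3.14, 3.14, 3.14].

### API

Orientations are given as a unit quaternion [w, x, y, z].
In Python, from plant import ctrl gives the robot as it stands. The module is installed in compiled form; this text tells all that it offers.
- The arm moves only by the tool move_arm, never from a script. Its argument "series" is a list that holds one entry, the list of rows, each a list of 4 numbers: the shift along the tool's x, y, z in units of 300 mm (1.0 is 300 mm), then the turn about the tool's z in units of 1.5 rad (1.0 is 1.5 rad). In form: [[[x, y, z, turn], ...]]. A call has exactly 5 rows; each row is the pose to reach, as a shift and turn from the pose commanded when the call began, along the tool's axes at that moment; what a row does not reach only later rows make up. A row lasts 1/10 s, in which the tool goes at most 50 mm and 8.59 degrees, less where a joint would pass 70% of its speed; a pose out of reach is approached as far as the arm can. A call with a number of a shift or a turn outside -1 to 1 is refused whole. A call with a gripper value outside its range is refused whole. "hand" is the opening, from -1 (shut) to 1 (fully open), set as the call begins (left out, the last holds). The fingers move at their own pace and stop on an object; the grip force is fixed at half the most. Time passes only in rows, so rows that repeat a pose let the fingers close, or fill a call up. It gives the time, the measured TCP pose, the force, the opening and the grip force at its end, in the units of the state.
- ctrl.get_state(): the state, without advancing time (a new reading comes with each control period).
- ctrl.grab_frame(name): name is "scene" or "top" or "wrist"; returns a dict with "color" (480x640x3 uint8, blue, green, red), "fovy" (degrees; the focal length in pixels is half the picture's height over the tangent of half this angle, whatever the lens; pixels are square), "cx", "cy" (the principal point, pixels), "R" (3x3) and "t" (3): a world point X has camera coordinates R X + t. Camera axes: x right, y down, z forward; pixel columns grow to the right and rows downward; lengths in m; the calibration is good to about 2 mm. A picture is of the moment at which its call begins. There is no depth.
- ctrl.sign_off(): hands the job in; it is judged then, once.
The state is a dict: "time_s": time; "joints": joint angles; "qvel": joint speeds; "tau": joint torques, N m; "position": TCP position; "ee_rot": TCP orientation; "ft_force": force on the tool from outside, world axes, zero at the start; "torque": the same for the moment, N m; "grip_width": finger opening in m; "finger_force": force on a finger pad.
Only numpy, scipy, OpenCV 4.12 (cv2) and the standard library are available. Lean on these libraries where they do the work, as an engineer would, in place of code of your own. Each camera call takes 0.05 s, during which the arm holds its last target. There are 200 camera calls.

## Working session

There is one attempt and no reset: what is moved stays moved. The work goes in short steps, Python scripts to look and compute and a tool call to move; the robot and the scene stay as the last step left them, time stands still between calls to the robot, and variables do not carry over. Pictures are saved under pics/ and viewed, at most 10 in all, crops included, and the job is handed in when it is done.

Besides the shell and the picture viewer there is one more tool, called after "Request:" as name(argument=value, ...), one argument or row to a line, values as JSON. move_arm: Moves the arm, as the interface text tells. Shifts and turns lie within -1 to 1; 1 stands for 300 mm of shift or 1.5 rad of turn. Its arguments: {"type":"object","properties":{"series":{"type":"array","items":{"type":"array","items":{"type":"array","items":{"type":"number","minimum":-1,"maximum":1}}}},"hand":{"type":"number"}},"required":["series"]}

```bash
mkdir -p pics; cat > h.py <<'E'
import numpy as np, cv2
from plant import ctrl
from scipy.spatial.transform import Rotation as Rn
def cam(n):
    f=ctrl.grab_frame(n); f['f']=f['color'].shape[0]/2/np.tan(np.radians(f['fovy'])/2)
    f['R']=np.array(f['R']);f['t']=np.array(f['t']);return f
def save(f,name): np.savez('pics/'+name+'.npz',**f); cv2.imwrite('pics/'+name+'.png',f['color'])
def load(name): return dict(np.load('pics/'+name+'.npz'))
def ray(f,u,v):
    d=f['R'].T@np.array([(u-f['cx'])/f['f'],(v-f['cy'])/f['f'],1.]);return -f['R'].T@f['t'],d
def onz(f,u,v,z):
    c,d=ray(f,u,v);return c+d*(z-c[2])/d[2]
def proj(f,X):
    p=f['R']@np.array(X)+f['t'];return p[:2]/p[2]*f['f']+[f['cx'],f['cy']]
def tri(*obs):
    A=np.zeros((3,3));b=np.zeros(3)
    for f,u,v in obs:
        c,d=ray(f,u,v);d=d/np.linalg.norm(d);P=np.eye(3)-np.outer(d,d);A+=P;b+=P@c
    return np.linalg.solve(A,b)
def st():
    s=ctrl.get_state();q=np.array(s['ee_rot']);R=Rn.from_quat(q[[1,2,3,0]]).as_matrix();return s,R
E
python3 - <<'E'
from h import *
for n in ['scene','top']:
    f=cam(n);save(f,n);print(n,f['fovy'],f['R'].round(3).tolist(),f['t'].round(3),f['cx'],f['cy'])
s,R=st();print(s,R.round(3))
E
```

```text
scene 55.142779868637206 [[-0.031, 0.999, -0.019], [0.729, 0.009, -0.684], [-0.684, -0.035, -0.729]] [ 0.014 -0.282  1.629] 320.1871567197183 248.7949429811767
top 48.28722836491224 [[0.02, -1.0, 0.008], [-0.998, -0.021, -0.059], [0.059, -0.007, -0.998]] [-0.014  0.469  1.475] 321.3469543762945 235.7774107421896
{'time_s': 0.1, 'joints': array([-1.50778605e+00,  2.59277059e-01,  1.53597419e+00,  5.00833072e-06,
        1.34800270e+00, -2.02807090e-01]), 'qvel': array([ 0.00104389, -0.00226996, -0.00404196,  0.0028766 ,  0.0009285 ,
        0.00045577]), 'tau': array([ 1.63071902e-03, -4.46973968e+01, -2.91247022e+01, -3.13073879e-04,
        6.33576055e-03,  1.29673253e-05]), 'position': array([ 0.14447253, -0.53016952,  0.21555389]), 'ee_rot': array([-8.28447133e-04,  9.91180367e-01,  1.32517132e-01,  6.04494175e-05]), 'ft_force': array([-0.24156771,  0.10653823,  0.70629895]), 'torque': array([-0.04098804,  0.01982679, -0.01462982]), 'finger_force': 0.0, 'grip_width': 0.08554794116483355} [[ 0.965  0.263 -0.   ]
 [ 0.263 -0.965  0.002]
 [ 0.    -0.002 -1.   ]]
```

View pics/top.png

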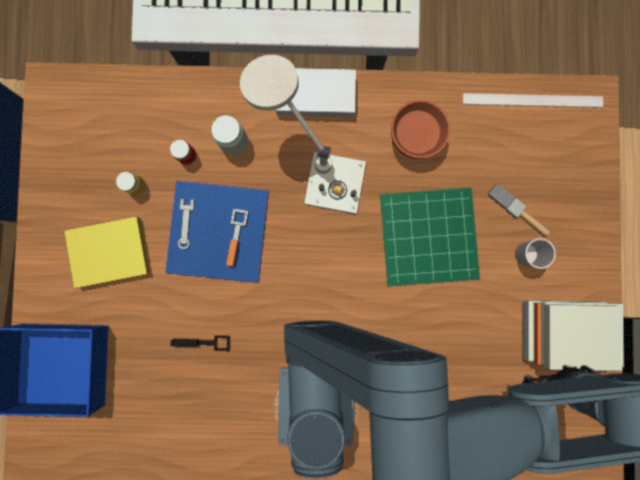

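View pics/scene.png

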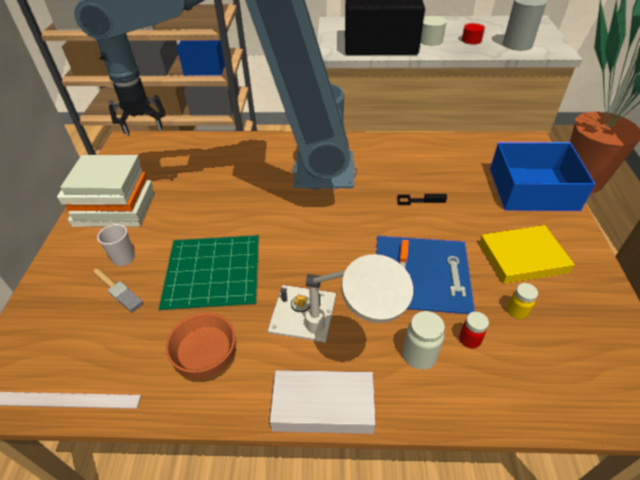

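Top view: the orange-handled ring spanner lies on the blue board, handle (233,250), ring (239,214). The black look-alike is off the board at (200,343) and the steel open-ended one is at (186,224). The orange one fits the description. The bolt is at (338,189), the pins at (323,187) and (354,195), the lamp post at (322,165), and the mat centre at (430,237).

```bash
python3 - <<'E'
from h import *
f=load('top')
c=f['color']; a=cv2.resize(c[180:285,160:275],(400,365),interpolation=2); b=cv2.resize(c[145:220,295:375],(400,375),interpolation=2)[:365]
cv2.imwrite('pics/crop1.png',np.hstack([a,b]))
for n,u,v,z in [('handle',233,250,.024),('ring',239,214,.02),('bolt',338,189,.04),('pinL',323,187,.059),('pinR',354,195,.059),('mat',430,237,.004)]:
    print(n,onz(f,u,v,z).round(3))
s,R=st()
h=onz(f,233,250,.024); T=np.array([h[0],h[1],.25])
print('tool delta/0.3',(R.T@(T-s['position'])/.3).round(3))
w=cam('wrist');save(w,'w0');C=-w['R'].T@w['t'];print('wristcam in tool',(R.T@(C-s['position'])).round(3),(w['R']@R).round(2).tolist(),w['fovy'])
E
```

```text
handle [0.424 0.238 0.024]
ring [0.524 0.225 0.02 ]
bolt [ 0.597 -0.047  0.04 ]
pinL [ 0.599 -0.006  0.059]
pinR [ 0.579 -0.09   0.059]
mat [ 0.473 -0.309  0.004]
tool delta/0.3 [ 1.572 -2.226 -0.111]
wristcam in tool [ 0.077  0.    -0.158] [[0.0, 1.0, -0.0], [-0.95, 0.0, -0.3], [-0.3, 0.0, 0.95]] 62.055731045581545
```

View pics/crop1.png

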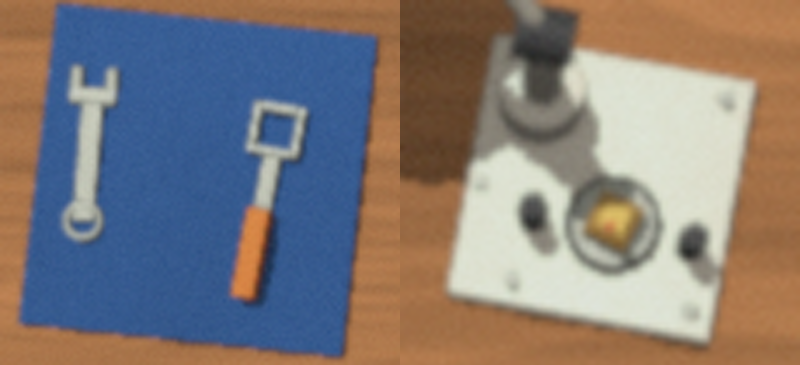

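The crop confirms it: orange handle with a square ring on the blue board, free on all sides. Going above it.

Request:
move_arm(
  series=[
    [[0.15, -0.06, 0, 0], [0.3, -0.12, 0, 0], [0.45, -0.18, 0, 0], [0.6, -0.24, 0, 0], [0.75, -0.3, 0, 0]],
  ],
  hand=1,
)

```text
time_s: 0.65
position: [0.3391, -0.3833, 0.2162]
ee_rot: [-0.0, 0.991, 0.132, -0.0]
ft_force: [0.4, -0.7, -0.3]
grip_width: 0.0855
finger_force: 0.0
```

Request:
move_arm(
  series=[
    [[0.09, -0.136, 0, 0], [0.18, -0.272, 0, 0], [0.27, -0.408, 0, 0], [0.36, -0.544, 0, 0], [0.45, -0.68, 0, 0]],
  ],
)

```text
time_s: 1.15
position: [0.4147, -0.1505, 0.2162]
ee_rot: [-0.0, 0.991, 0.132, 0.0]
ft_force: [0.6, -1.1, 0.5]
grip_width: 0.0854
finger_force: 0.0
```

Request:
move_arm(
  series=[
    [[0.05, -0.15, 0, 0], [0.1, -0.3, 0, 0], [0.15, -0.45, 0, 0], [0.2, -0.6, 0, 0], [0.25, -0.75, 0, 0]],
  ],
)

```text
time_s: 1.65
position: [0.4275, 0.0863, 0.2163]
ee_rot: [0.0, 0.991, 0.132, 0.0]
ft_force: [1.0, -0.4, 0.1]
grip_width: 0.0852
finger_force: 0.0
```

Request:
move_arm(
  series=[
    [[0.03, -0.12, 0, 0.066], [0.06, -0.25, 0, 0.132], [0.09, -0.37, 0, 0.198], [0.12, -0.5, 0, 0.264], [0.12, -0.5, 0, 0.264]],
  ],
)

```text
time_s: 2.15
position: [0.4223, 0.2425, 0.216]
ee_rot: [-0.001, 0.998, -0.064, -0.0]
ft_force: [-0.4, 0.7, -0.0]
grip_width: 0.0853
finger_force: 0.0
```

```bash
python3 - <<'E'
from h import *
s,R=st();print(s['time_s'],s['position'],np.degrees(np.arctan2(R[1,0],R[0,0])),s['joints'].round(2))
f=cam('wrist');save(f,'w1')
hsv=cv2.cvtColor(f['color'],cv2.COLOR_BGR2HSV)
m=cv2.inRange(hsv,(3,150,90),(22,255,255));print(cv2.connectedComponentsWithStats(m)[2:])if m.any() else 0
E
```

```text
2.15 [0.42232118 0.24253414 0.21603848] -7.346456859986529 [0.29 0.14 1.68 0.   1.32 1.99]
(array([[     0,      0,    640,    480, 157038],
       [     0,      0,    640,    463, 147056],
       [   574,     13,      2,      2,      2],
       ...,
       [   214,    457,     15,      7,     47],
       [    85,    472,     26,      8,    121],
       [    81,    479,      3,      1,      3]],
      shape=(369, 5), dtype=int32), array([[270.95464155, 249.97377068],
       [371.90896665, 227.57601186],
       [574.5       ,  13.5       ],
       [559.5       ,  14.        ],
       [572.        ,  15.        ],
       [620.        ,  15.        ],
       [619.5       ,  17.        ],
       [622.        ,  16.        ],
       [ 95.        ,  29.        ],
       [  0.        ,  32.        ],
       [ 14.        , 147.33333333],
       [ 21.        , 146.        ],
       [  4.        , 148.        ],
       [ 10.        , 149.        ],
       [ 20.        , 149.        ],
       [  7.5       , 150.        ],
       [ 11.4       , 151.4       ],
       [  7.5       , 152.5       ],
[... 12289 characters left out ...]
   [374.5       , 307.5       ],
       [377.75      , 307.75      ],
       [381.        , 306.        ],
       [383.        , 308.66666667],
       [379.        , 311.        ],
       [396.        , 311.        ],
       [381.        , 312.        ],
       [384.        , 312.        ],
       [410.        , 312.        ],
       [378.        , 314.        ],
       [386.5       , 314.        ],
       [393.        , 315.66666667],
       [436.        , 339.        ],
       [332.16107383, 425.17449664],
       [301.84375   , 438.78125   ],
       [323.        , 446.        ],
       [219.68085106, 459.17021277],
       [100.65289256, 476.4214876 ],
       [ 82.        , 479.        ]]))
```

View pics/w1.png

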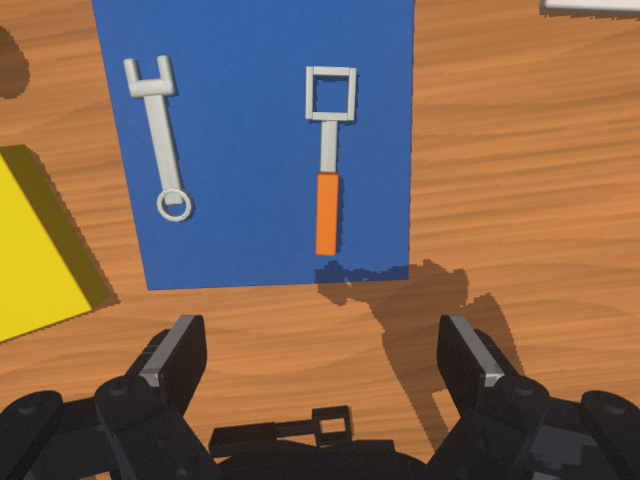

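Wrist view: orange handle spans (318,173)–(336,254), centroid (326,213). Ring centre is (331,93), with the small spanner well to the left.

```bash
python3 - <<'E'
from h import *
f=load('w1');t=load('top');s,R=st()
hsv=cv2.cvtColor(t['color'],cv2.COLOR_BGR2HSV)[235:275,222:250];m=cv2.inRange(hsv,(3,130,90),(22,255,255));mm=cv2.moments(m,True)
tu,tv=222+mm['m10']/mm['m00'],235+mm['m01']/mm['m00'];print('top handle',tu,tv,mm['m00'])
print('tri handle',tri((f,326.4,213),(t,tu,tv)).round(4),'ring',tri((f,331,93),(t,160+276/3.478,180+130/3.476)).round(4))
H=onz(f,326.4,213,.038);G=onz(f,331,93,.024);print('H',H,'G',G,np.linalg.norm((G-H)[:2]))
yaw=np.degrees(np.arctan2(*(G-H)[[1,0]]));y0=np.degrees(np.arctan2(R[1,0],R[0,0]));print('yaw',yaw,y0)
T=np.array([*H[:2],.027]);print('delta units',R.T@(T-s['position'])/.3,'turn',np.radians(y0-yaw)/1.5)
E
```

```text
top handle 231.99425287356323 252.55172413793105 174.0
tri handle [0.4173 0.2389 0.0303] ring [0.5151 0.2223 0.0285]
H [0.41955635 0.23801457 0.038     ] G [0.51626145 0.22201551 0.024     ] 0.09801961975014674
yaw -9.39401831875304 -7.192744645700117
delta units [-0.00808021  0.00888829  0.62963344] turn 0.025612982221495134
```

Request:
move_arm(
  series=[
    [[0, 0, 0.12, 0.0], [-0.005, 0.005, 0.26, 0.01], [-0.01, 0.009, 0.4, 0.025], [-0.01, 0.009, 0.52, 0.025], [-0.01, 0.009, 0.58, 0.025]],
  ],
)

```text
time_s: 2.7
position: [0.4178, 0.2341, 0.0393]
ee_rot: [0.001, 0.996, -0.084, -0.002]
ft_force: [-1.1, -0.1, 0.1]
grip_width: 0.0854
finger_force: 0.0
```

Request:
move_arm(
  series=[
    [[0, 0, 0.02, 0], [0, 0, 0.04, 0], [0, 0, 0.05, 0], [0, 0, 0.05, 0], [0, 0, 0.05, 0]],
  ],
)

```text
time_s: 3.2
position: [0.4206, 0.2364, 0.0282]
ee_rot: [-0.0, 0.996, -0.084, 0.001]
ft_force: [-0.1, 0.6, -0.5]
grip_width: 0.0855
finger_force: 0.0
```

Request:
move_arm(
  series=[
    [[0, 0, 0, 0], [0, 0, 0, 0], [0, 0, 0, 0], [0, 0, 0, 0], [0, 0, 0, 0]],
  ],
  hand=-1,
)

```text
time_s: 3.7
position: [0.4199, 0.2363, 0.0273]
ee_rot: [-0.0, 0.996, -0.084, 0.0]
ft_force: [-0.1, 0.8, -0.1]
grip_width: 0.0124
finger_force: 0.0
```

Request:
move_arm(
  series=[
    [[0, 0, 0, 0], [0, 0, 0, 0], [0, 0, 0, 0], [0, 0, 0, 0], [0, 0, 0, 0]],
  ],
)

```text
time_s: 4.2
position: [0.4199, 0.2362, 0.0273]
ee_rot: [-0.0, 0.996, -0.084, -0.0]
ft_force: [0.3, 0.0, -0.0]
grip_width: -0.0001
finger_force: 0.0
```

```bash
python3 - <<'E'
from h import *
f=cam('wrist');save(f,'w2');s,R=st();print(proj(f,s['position']))
E
```

```text
[320.04469007 301.99806913]
```

View pics/w2.png

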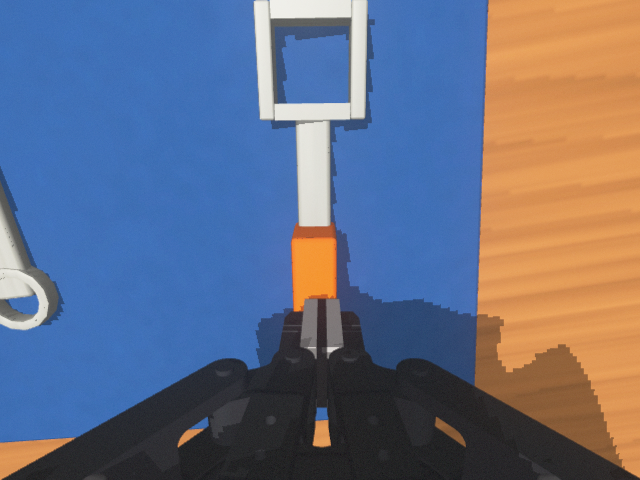

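The fingers closed just behind the handle's rear end. The handle shows at rows 226–305, with the ring ahead centred at (313,65). Checking against the calibration.

```bash
python3 - <<'E'
from h import *
f=load('w2');f1=load('w1');t=load('top')
s,R=st()
for n,u,v,z in [('hfront',315,237,.038),('hrear>=',316,305,.038),('ring rear in',314,104,.024)]:
    X=onz(f,u,v,z);print(n,X.round(4),(R.T@(X-s['position'])).round(4))
print('w1 hfront,hrear',onz(f1,328,173,.038),onz(f1,326.5,254,.038))
print('tri front',tri((f,315,237),(f1,328,173)),'ring rear',tri((f,314,104),(f1,331,113)))
C=-f['R'].T@f['t'];print((R.T@(C-s['position'])).round(4),(f['R']@R).round(3).tolist())
# is pad tip where model says? tip in tool (0,0,.014)
for z in(-.02,-.005,0,.014):print(z,proj(f,s['position']+R@[0,0,z]))
E
```

```text
hfront [0.4526 0.2326 0.038 ] [ 0.0328 -0.0019 -0.0107]
hrear>= [0.4239 0.2372 0.038 ] [ 0.0039 -0.0016 -0.0107]
ring rear in [0.5009 0.2248 0.024 ] [ 0.0818 -0.0023  0.0033]
w1 hfront,hrear [0.45347036 0.23244738 0.038     ] [0.38234963 0.24254993 0.038     ]
tri front [0.4541583  0.23236829 0.04333701] ring rear [0.50043753 0.22449121 0.04469532]
[ 0.077   0.0004 -0.1585] [[0.001, 1.0, -0.001], [-0.954, 0.0, -0.3], [-0.3, 0.001, 0.954]]
-0.02 [319.92830315 324.71394697]
-0.005 [320.01804873 307.19780561]
0 [320.04469007 301.99806913]
0.014 [320.11208222 288.84477085]
```

The geometry says the pads sit around the handle, yet they shut on nothing. A closer look from the scene camera and the wrist should settle it.

```bash
python3 - <<'E'
from h import *
f=load('w2');g=cam('scene');save(g,'s2');s,R=st()
for z in(-.04,-.02,0,.014):print(z,proj(g,s['position']+R@[0,0,z]),proj(f,s['position']+R@[.011,0,z]))
print('handle top f/r',proj(g,[.4535,.2325,.038]),proj(g,[.3824,.2425,.038]),proj(g,[.4535,.2325,.01]))
u,v=proj(g,s['position']).astype(int);u-=0
a=cv2.resize(g['color'][v-35:v+40,u-40:u+40],(400,375),interpolation=2);b=cv2.resize(f['color'][220:420,220:420],(400,400),interpolation=2)[:375]
print(u,v);cv2.imwrite('pics/c2.png',np.hstack([a,b]))
E
```

```text
-0.04 [404.67068167 241.81341967] [319.77086521 325.00046632]
-0.02 [403.85774764 246.73427989] [319.9231618  298.89628739]
0 [403.06285573 251.54592743] [320.04147676 278.61667931]
0.014 [402.51684729 254.85103111] [320.10972744 266.91826955]
handle top f/r [403.26531543 257.75423583] [404.45480812 239.56469471] [402.15331687 264.37112436]
403 251
```

View pics/c2.png

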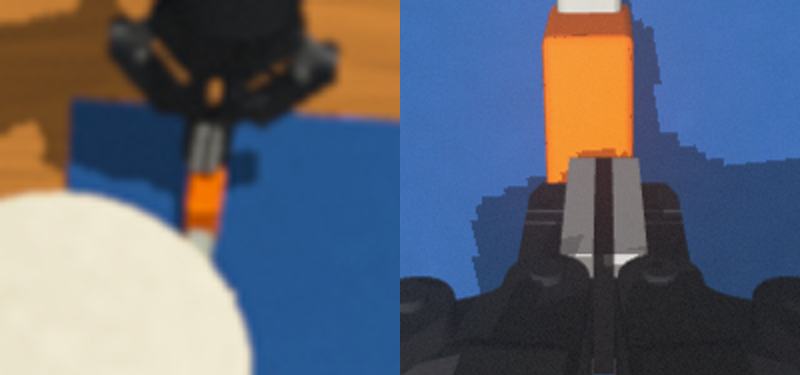

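The pads end at crop (205,170), right at the top of the handle, so the tips reach less far down than stated. I'll open, go 10 mm lower and close part way while watching the force.

Request:
move_arm(
  series=[
    [[0, 0, 0, 0], [0, 0, 0, 0], [0, 0, 0, 0], [0, 0, 0, 0], [0, 0, 0, 0]],
  ],
  hand=0,
)

```text
time_s: 4.8
position: [0.4199, 0.2363, 0.0273]
ee_rot: [-0.0, 0.996, -0.084, 0.0]
ft_force: [-0.9, 0.0, -0.0]
grip_width: 0.0425
finger_force: 0.0
```

Request:
move_arm(
  series=[
    [[0, 0, 0.01, 0], [0, 0, 0.02, 0], [0, 0, 0.033, 0], [0, 0, 0.033, 0], [0, 0, 0.033, 0]],
  ],
)

```text
time_s: 5.3
position: [0.4197, 0.2362, 0.0172]
ee_rot: [0.0, 0.996, -0.084, -0.0]
ft_force: [-0.9, -0.7, 0.5]
grip_width: 0.043
finger_force: 0.0
```

Request:
move_arm(
  series=[
    [[0, 0, 0, 0], [0, 0, 0, 0], [0, 0, 0, 0], [0, 0, 0, 0], [0, 0, 0, 0]],
  ],
  hand=-0.35,
)

```text
time_s: 5.8
position: [0.42, 0.2363, 0.0175]
ee_rot: [-0.0, 0.996, -0.084, 0.0]
ft_force: [-0.6, -0.1, 0.5]
grip_width: 0.0278
finger_force: 0.0
```

```bash
python3 - <<'E'
from h import *
f=cam('wrist');save(f,'w3');g=cam('scene');save(g,'s3');s,R=st();print(s['position'],s['grip_width'],s['ft_force'],s['torque'])
u,v=proj(g,s['position']).astype(int)
a=cv2.resize(g['color'][v-35:v+40,u-40:u+40],(400,375),interpolation=2);b=cv2.resize(f['color'][200:400,220:420],(400,400),interpolation=2)[:375]
cv2.imwrite('pics/c3.png',np.hstack([a,b]))
E
```

```text
[0.41990791 0.23626981 0.01746155] 0.027778056437217587 [0.1360967  0.01794    0.30408486] [0.02211873 0.00107378 0.0110789 ]
```

View pics/c3.png

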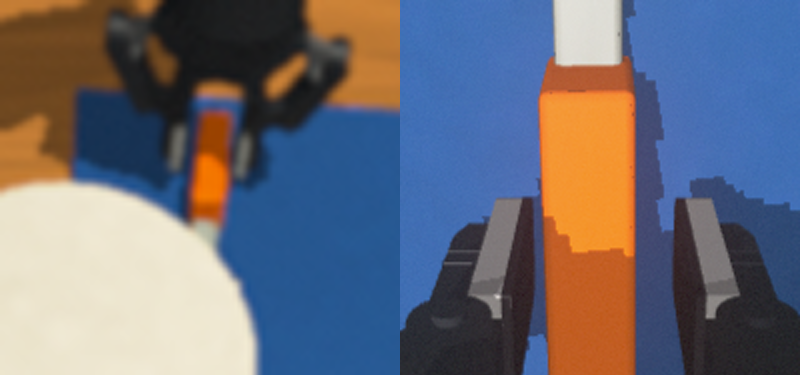

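The pads now straddle the handle at crop (505–700, 200) with no force at all. The tips are still near handle-top height by both views. Going 14 mm lower, then closing.

Request:
move_arm(
  series=[
    [[0, 0, 0.01, 0], [0, 0, 0.02, 0], [0, 0, 0.03, 0], [0, 0, 0.04, 0], [0, 0, 0.046, 0]],
  ],
)

```text
time_s: 6.4
position: [0.4197, 0.2362, 0.0032]
ee_rot: [0.0, 0.996, -0.084, -0.0]
ft_force: [0.1, 0.3, 0.4]
grip_width: 0.0276
finger_force: 0.0
```

```bash
python3 - <<'E'
from h import *
f=cam('wrist');save(f,'w4');s,R=st();print(s['position'],s['ft_force'],s['torque'])
g=load('w3')
def corner(im): # tip row: topmost grey pad pixel left & right of the handle
    hsv=cv2.cvtColor(im['color'],cv2.COLOR_BGR2HSV);m=(hsv[...,1]<40)&(hsv[...,2]>60)&(hsv[...,2]<150);m[:250]=0
    r=np.where(m[:,440//1-170:300].sum(1)>3)[0],np.where(m[:,330:420].sum(1)>3)[0]
    return [x[:1] for x in r]
print(corner(g),corner(f))
E
```

```text
[0.41957632 0.23613098 0.00301023] [0.12643276 0.75739181 0.25376599] [ 0.01695484 -0.03913808 -0.03714745]
[array([299]), array([299])] [array([299]), array([299])]
```

There's still no contact, so the TCP-to-tip figure is off by about 30 mm. The pads now sit well down the handle sides, so I'll close.

Request:
move_arm(
  series=[
    [[0, 0, 0, 0], [0, 0, 0, 0], [0, 0, 0, 0], [0, 0, 0, 0], [0, 0, 0, 0]],
  ],
  hand=-1,
)

```text
time_s: 6.95
position: [0.42, 0.2363, 0.0037]
ee_rot: [-0.0, 0.996, -0.084, 0.0]
ft_force: [-0.4, 0.9, -1.5]
grip_width: 0.0167
finger_force: 59.3
```

Request:
move_arm(
  series=[
    [[0, 0, 0, 0], [0, 0, 0, 0], [0, 0, 0, 0], [0, 0, 0, 0], [0, 0, 0, 0]],
  ],
)

```text
time_s: 7.45
position: [0.4199, 0.2363, 0.0036]
ee_rot: [-0.0, 0.996, -0.084, 0.0]
ft_force: [0.2, 1.2, -0.4]
grip_width: 0.0166
finger_force: 59.3
```

Gripped at 59 N. I'll lift and carry the ring to beside the bolt for a close look.

Request:
move_arm(
  series=[
    [[0, 0, -0.04, 0], [0, 0, -0.12, 0], [0, 0, -0.22, 0], [0, 0, -0.3, 0], [0, 0, -0.34, 0]],
  ],
)

```text
time_s: 7.95
position: [0.4208, 0.2365, 0.1083]
ee_rot: [-0.001, 0.996, -0.084, 0.002]
ft_force: [1.1, 0.1, -2.0]
grip_width: 0.0167
finger_force: 59.1
```

Request:
move_arm(
  series=[
    [[0.05, 0.1, 0, 0], [0.12, 0.23, 0, 0], [0.19, 0.37, 0, 0], [0.26, 0.5, 0, 0], [0.3, 0.59, 0, 0]],
  ],
)

```text
time_s: 8.45
position: [0.4795, 0.044, 0.1056]
ee_rot: [0.0, 0.996, -0.084, -0.0]
ft_force: [0.9, 0.6, -1.6]
grip_width: 0.0168
finger_force: 59.1
```

Request:
move_arm(
  series=[
    [[0.03, 0.05, 0, 0], [0.03, 0.05, 0, 0], [0.03, 0.05, 0, 0], [0.03, 0.05, 0, 0], [0.03, 0.05, 0, 0]],
  ],
)

```text
time_s: 8.95
position: [0.4849, 0.0315, 0.1055]
ee_rot: [-0.0, 0.997, -0.083, -0.0]
ft_force: [-0.3, 0.1, -2.2]
grip_width: 0.0165
finger_force: 59.1
```

```bash
python3 - <<'E'
from h import *
f=cam('wrist');save(f,'w5');s,R=st();print(s['position'],s['ft_force'],np.degrees(np.arctan2(R[1,0],R[0,0])),s['joints'].round(2))
E
```

```text
[0.48500351 0.03143012 0.10557158] [-0.26289463  0.0227224  -2.37422873] -9.520875866075617 [-0.17  0.25  1.84  0.    1.05  1.57]
```

View pics/w5.png

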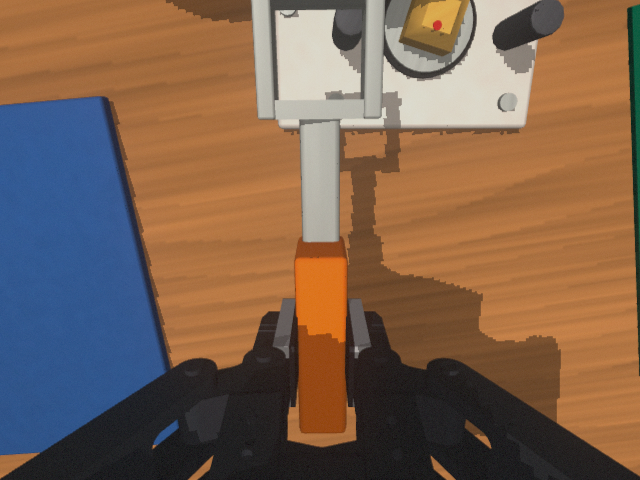

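Wrist view: the ring is held straight, rear inner edge at (319,101). The bolt head sits right of it, red dot at (437,25), sides turned about 20° clockwise of the tool. The pins are at (348,28) and (528,22).

```bash
python3 - <<'E'
from h import *
f=load('w5');t=load('top');s,R=st();p=s['position']
loc=lambda X:(R.T@(np.array(X)-p)*1000).round(1)
zr=p[2]+.0204
print('ring rear inner',loc(onz(f,319,101,zr)),'sides',loc(onz(f,275,80,zr)),loc(onz(f,364.5,80,zr)),'handle front',loc(onz(f,321,262,p[2]+.0344)),'rear',loc(onz(f,322,432,p[2]+.0344)))
hsv=cv2.cvtColor(f['color'],cv2.COLOR_BGR2HSV);m=((hsv[...,0]<6)|(hsv[...,0]>174))&(hsv[...,1]>180);m[60:]=0;m[:,:390]=0;v,u=np.nonzero(m);print('red',u.mean(),v.mean(),len(u))
for z in(.02,.036,.044):print(z,onz(f,437,25,z).round(4),loc(onz(f,437,25,z)))
print('flange bottom',onz(f,430,76,.02).round(4),'left',onz(f,383.5,30,.02).round(4),'right',onz(f,476,22,.02).round(4))
# plate yaw from front edge
a,b=onz(f,298,128,.01),onz(f,521,128,.01);print('plate edge yaw',np.degrees(np.arctan2(*(a-b)[[1,0]]))-90)
a,b=onz(f,402,37,.036),onz(f,449,54,.036);print('head side yaw',np.degrees(np.arctan2(*(a-b)[[1,0]]))-90, np.linalg.norm(a-b))
print('tool yaw',np.degrees(np.arctan2(R[1,0],R[0,0])))
E
```

```text
ring rear inner [ 81.9  -0.3 -20.4] sides [ 88.2 -14.4 -20.4] [ 88.3  14.3 -20.4] handle front [ 31.1   0.4 -34.4] rear [-38.2   0.8 -34.4]
red 436.7931034482759 25.0 58
0.02 [ 0.5977 -0.0522  0.02  ] [125.   63.8  85.5]
0.036 [ 0.5952 -0.0475  0.036 ] [121.8  59.6  69.5]
0.044 [ 0.594  -0.0452  0.044 ] [120.2  57.6  61.5]
flange bottom [ 0.5724 -0.0462  0.02  ] left [ 0.6   -0.023  0.02 ] right [ 0.5956 -0.0733  0.02  ]
plate edge yaw -9.484353839526776
head side yaw -27.21210809377184 0.02624180493188854
tool yaw -9.520875866075617
```

Request:
move_arm(
  series=[
    [[0.03, 0.03, 0.0, 0.05], [0.06, 0.06, 0.0, 0.1], [0.09, 0.09, 0.02, 0.16], [0.102, 0.1, 0.05, 0.206], [0.102, 0.1, 0.1, 0.206]],
  ],
)

```text
time_s: 9.5
position: [0.512, -0.0043, 0.0762]
ee_rot: [0.0, 0.972, -0.237, 0.001]
ft_force: [-0.0, -0.3, -2.4]
grip_width: 0.0164
finger_force: 59.3
```

Request:
move_arm(
  series=[
    [[0, 0, 0.03, 0], [0, 0, 0.03, 0], [0, 0, 0.03, 0], [0, 0, 0.03, 0], [0, 0, 0.03, 0]],
  ],
)

```text
time_s: 10.0
position: [0.5111, -0.0042, 0.0673]
ee_rot: [-0.0, 0.972, -0.236, 0.001]
ft_force: [-0.9, 0.5, -1.9]
grip_width: 0.0168
finger_force: 59.2
```

```bash
python3 - <<'E'
from h import *
f=cam('wrist');save(f,'w6');s,R=st();p=s['position'];print(p,np.degrees(np.arctan2(R[1,0],R[0,0])))
hsv=cv2.cvtColor(f['color'],cv2.COLOR_BGR2HSV);m=((hsv[...,0]<6)|(hsv[...,0]>174))&(hsv[...,1]>180);m[120:]=0;v,u=np.nonzero(m);print('red',u.mean(),v.mean(),len(u))
print('bolt by dot',onz(f,u.mean(),v.mean(),.044))
print('expected ring-centre axis px at z .044',proj(f,[*(p+R@[.0964,0,0])[:2],.044]))
cv2.imwrite('pics/c6.png',cv2.resize(f['color'][0:150,220:420],(800,600),interpolation=2))
E
```

```text
[ 0.51104026 -0.00426559  0.06722406] -27.29846440707537
red 317.34090909090907 80.52272727272727 44
bolt by dot [ 0.59343486 -0.04530971  0.044     ]
expected ring-centre axis px at z .044 [320.4459134   69.37624308]
```

View pics/c6.png

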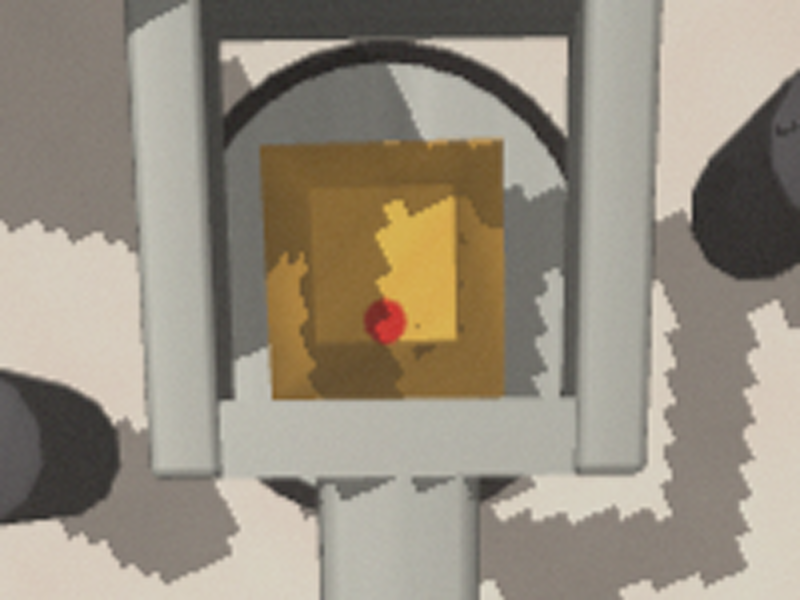

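The head is seen squarely through the ring: head top centre at crop (384,263), against an expected (402,277), so a shift of about +1.7 mm x and −1.7 mm y. The red dot marks the head's −x side. Correcting and lowering.

Request:
move_arm(
  series=[
    [[0.0055, -0.0055, 0.0, 0], [0.0055, -0.0055, 0.03, 0], [0.0055, -0.0055, 0.06, 0], [0.0055, -0.0055, 0.08, 0], [0.0055, -0.0055, 0.09, 0]],
  ],
)

```text
time_s: 10.55
position: [0.512, -0.0034, 0.0383]
ee_rot: [0.0, 0.972, -0.236, -0.001]
ft_force: [0.2, 0.3, -3.3]
grip_width: 0.0164
finger_force: 59.2
```

Request:
move_arm(
  series=[
    [[0, 0, 0.015, 0], [0, 0, 0.03, 0], [0, 0, 0.045, 0], [0, 0, 0.06, 0], [0, 0, 0.07, 0]],
  ],
)

```text
time_s: 11.05
position: [0.5127, -0.0035, 0.0182]
ee_rot: [-0.0, 0.972, -0.236, -0.0]
ft_force: [0.3, 0.3, -2.3]
grip_width: 0.0169
finger_force: 59.2
```

Request:
move_arm(
  series=[
    [[0, 0, 0.005, 0], [0, 0, 0.01, 0], [0, 0, 0.014, 0], [0, 0, 0.018, 0], [0, 0, 0.018, 0]],
  ],
)

```text
time_s: 11.55
position: [0.5131, -0.0036, 0.0134]
ee_rot: [-0.0, 0.972, -0.236, 0.0]
ft_force: [0.0, 0.3, 0.4]
grip_width: 0.0166
finger_force: 59.4
```

```bash
python3 - <<'E'
from h import *
s,R=st();p=s['position'];print(p,s['ft_force'].round(2),s['torque'].round(3),np.degrees(np.arctan2(R[1,0],R[0,0])),(p+R@[.0964,0,0])[:2])
E
```

```text
[ 0.51305471 -0.00358081  0.01340602] [0.01 0.35 0.41] [-0.017  0.076 -0.016] -27.312134157761534 [ 0.59870804 -0.04781276]
```

Seated: the reported height matches and the table took the spanner's weight (Fz −2.4 → +0.4). First swing clockwise.

Request:
move_arm(
  series=[
    [[0.0027, -0.0417, 0.001, 0.0867], [0.0108, -0.0826, 0.002, 0.1733], [0.0241, -0.1222, 0.003, 0.26], [0.0425, -0.1597, 0.003, 0.3467], [0.0656, -0.1945, 0.003, 0.4333]],
  ],
)

```text
time_s: 12.05
position: [0.5562, 0.0406, 0.0128]
ee_rot: [0.0, 0.844, -0.536, -0.001]
ft_force: [-4.3, 2.6, 4.5]
grip_width: 0.0168
finger_force: 60.2
```

Request:
move_arm(
  series=[
    [[0, 0, 0, 0], [0, 0, 0, 0], [0, 0, 0, 0], [0, 0, 0, 0], [0, 0, 0, 0]],
  ],
)

```text
time_s: 12.55
position: [0.5562, 0.0405, 0.0128]
ee_rot: [-0.0, 0.846, -0.534, -0.001]
ft_force: [-3.5, 5.3, 4.9]
grip_width: 0.0165
finger_force: 60.1
```

```bash
python3 - <<'E'
from h import *
s,R=st();p=s['position'];print(p,s['ft_force'].round(2),s['torque'].round(3),np.degrees(np.arctan2(R[1,0],R[0,0])),(p+R@[.0964,0,0])[:2],s['joints'].round(2))
f=cam('wrist');save(f,'w7')
E
```

```text
[0.55620057 0.04047169 0.01283775] [-3.47  5.31  4.86] [0.487 0.476 0.066] -64.53812681994506 [ 0.59764386 -0.04656499] [-0.13  0.49  1.75  0.    0.9   2.57]
```

Load as expected. Backing off, lifting clear and swinging back about 98°.

Request:
move_arm(
  series=[
    [[0, 0.019, 0, -0.04], [0, 0.019, -0.04, -0.04], [0, 0.019, -0.09, -0.04], [0, 0.019, -0.14, -0.04], [0, 0.019, -0.18, -0.04]],
  ],
)

```text
time_s: 13.1
position: [0.5527, 0.0366, 0.068]
ee_rot: [-0.0, 0.861, -0.509, 0.001]
ft_force: [0.0, 0.2, -1.8]
grip_width: 0.017
finger_force: 59.2
```

Request:
move_arm(
  series=[
    [[0.0021, 0.0366, 0, -0.076], [0.0083, 0.0726, 0, -0.152], [0.0186, 0.1078, 0, -0.228], [0.0328, 0.1415, 0, -0.304], [0.0509, 0.1734, 0, -0.38]],
  ],
)

```text
time_s: 13.6
position: [0.5137, -0.002, 0.067]
ee_rot: [0.0, 0.97, -0.244, 0.0]
ft_force: [-0.4, 0.5, -2.3]
grip_width: 0.0168
finger_force: 59.1
```

Request:
move_arm(
  series=[
    [[0.0021, 0.0366, 0, -0.076], [0.0083, 0.0726, 0, -0.152], [0.0186, 0.1078, 0, -0.228], [0.0328, 0.1415, 0, -0.304], [0.0509, 0.1734, 0, -0.38]],
  ],
)

```text
time_s: 14.1
position: [0.5025, -0.0553, 0.0669]
ee_rot: [0.0, 0.999, 0.038, 0.0]
ft_force: [-0.8, 0.3, -2.0]
grip_width: 0.0171
finger_force: 59.1
```

Request:
move_arm(
  series=[
    [[0.0021, 0.0366, 0, -0.076], [0.0083, 0.0726, 0, -0.152], [0.0186, 0.1078, 0, -0.228], [0.0328, 0.1415, 0, -0.304], [0.0409, 0.1568, 0, -0.34]],
  ],
)

```text
time_s: 14.6
position: [0.5189, -0.1019, 0.067]
ee_rot: [0.001, 0.957, 0.289, 0.0]
ft_force: [-0.0, -0.1, -2.2]
grip_width: 0.0167
finger_force: 59.1
```

Request:
move_arm(
  series=[
    [[0, 0, 0, 0], [0, 0, 0, 0], [0, 0, 0, 0], [0, 0, 0, 0], [0, 0, 0, 0]],
  ],
)

```text
time_s: 15.1
position: [0.518, -0.1004, 0.0664]
ee_rot: [0.0, 0.958, 0.288, -0.0]
ft_force: [0.2, -1.4, -2.4]
grip_width: 0.0166
finger_force: 59.1
```

```bash
cat > look.py <<'E'
from h import *
import sys
def head(name,f=None,s=None):
    if f is None: f=cam('wrist');save(f,name)
    s,R=st() if s is None else s
    p=s['position'];yaw=np.degrees(np.arctan2(R[1,0],R[0,0]));ax=(p+R@[.0964,0,0])[:2]
    print('tcp',p.round(4),'yaw',yaw.round(1),'ring axis',ax.round(4))
    hsv=cv2.cvtColor(f['color'],cv2.COLOR_BGR2HSV);h,sa,va=[hsv[...,i].astype(int) for i in range(3)]
    red=(((h<6)|(h>174))&(sa>180)).astype(np.uint8);br=((h>=14)&(h<=30)&(sa>130)).astype(np.uint8)|red
    roi=np.zeros_like(br);roi[:130,270:370]=1;br&=roi;red&=roi
    n,l,stt,c=cv2.connectedComponentsWithStats(br);k=1+stt[1:,4].argmax()
    pts=np.argwhere(l==k)[:,::-1].astype(np.float32);print('brass box',stt[k])
    W=np.array([onz(f,*q,.036)[:2] for q in pts],np.float32);r=cv2.minAreaRect(W*1000)
    print('head centre',np.array(r[0]).round(1),'size',np.array(r[1]).round(1),'angle mod90',round(r[2]%90,1),'tool mod90',round(yaw%90,1))
    v,u=np.nonzero(red)
    if len(u):
        d=onz(f,u.mean(),v.mean(),.044)[:2];e=ax-d;print('dot',d.round(4),'bolt x-dir from dot',np.degrees(np.arctan2(e[1],e[0])).round(1),np.linalg.norm(e).round(4))
if __name__=='__main__': head(sys.argv[1])
E
python3 look.py w8; python3 - <<'E'
from look import *
f=load('w6')
R=Rn.from_euler('z',-27.3,degrees=True).as_matrix()@np.diag([1,-1,-1])
head('',f,({'position':np.array([.51104,-.00427,.06722])},R))
E
```

```text
tcp [ 0.518  -0.1005  0.0664] yaw 33.4 ring axis [ 0.5985 -0.0474]
brass box [ 290   35   61   65 3582]
head centre [599.  -47.1] size [25.3 25.7] angle mod90 35.1 tool mod90 33.4
dot [ 0.595  -0.0436] bolt x-dir from dot -47.4 0.0052
tcp [ 0.511  -0.0043  0.0672] yaw -27.3 ring axis [ 0.5967 -0.0485]
brass box [ 285   35   61   65 3545]
head centre [598.9 -47.3] size [25.7 25.5] angle mod90 64.2 tool mod90 62.7
dot [ 0.5934 -0.0453] bolt x-dir from dot -44.2 0.0046
```

Head measured at (599,−47) mm, angle 35.1°, and the bolt has turned about 29°. Seating again.

Request:
move_arm(
  series=[
    [[0.0, 0.006, 0.02, -0.02], [0, 0.006, 0.05, -0.02], [0, 0.006, 0.08, -0.02], [0, 0.006, 0.095, -0.02], [0, 0.006, 0.11, -0.02]],
  ],
)

```text
time_s: 15.65
position: [0.5188, -0.102, 0.0325]
ee_rot: [-0.0, 0.953, 0.302, -0.0]
ft_force: [0.0, 0.1, -1.6]
grip_width: 0.017
finger_force: 59.1
```

Request:
move_arm(
  series=[
    [[0, 0, 0.015, 0], [0, 0, 0.03, 0], [0, 0, 0.045, 0], [0, 0, 0.058, 0], [0, 0, 0.069, 0]],
  ],
)

```text
time_s: 16.15
position: [0.5192, -0.1023, 0.0124]
ee_rot: [0.0, 0.953, 0.302, 0.0]
ft_force: [-2.8, -1.4, 5.8]
grip_width: 0.0168
finger_force: 60.2
```

Request:
move_arm(
  series=[
    [[0, 0, 0, 0], [0, 0, 0, 0], [0, 0, 0, 0], [0, 0, 0, 0], [0, 0, 0, 0]],
  ],
)

```text
time_s: 16.65
position: [0.5193, -0.1023, 0.0129]
ee_rot: [0.0, 0.953, 0.302, 0.0]
ft_force: [-0.9, -0.1, 2.2]
grip_width: 0.0166
finger_force: 59.8
```

Seated at z 0.0129. Second swing.

Request:
move_arm(
  series=[
    [[0.0022, -0.0378, 0, 0.0787], [0.0089, -0.0751, 0, 0.1573], [0.0199, -0.1114, 0, 0.236], [0.0351, -0.1461, 0, 0.3147], [0.0544, -0.1788, 0, 0.3933]],
  ],
)

```text
time_s: 17.15
position: [0.5018, -0.0495, 0.0129]
ee_rot: [0.001, 1.0, 0.009, 0.0]
ft_force: [-0.5, -3.7, 1.8]
grip_width: 0.0165
finger_force: 59.8
```

Request:
move_arm(
  series=[
    [[0.0022, -0.0378, 0, 0.0787], [0.0089, -0.0751, 0, 0.1573], [0.0199, -0.1114, 0, 0.236], [0.0351, -0.1461, 0, 0.3147], [0.0544, -0.1788, 0, 0.3933]],
  ],
)

```text
time_s: 17.65
position: [0.5165, 0.0049, 0.0128]
ee_rot: [0.001, 0.96, -0.282, 0.0]
ft_force: [-1.5, -2.9, 2.6]
grip_width: 0.0168
finger_force: 59.9
```

Request:
move_arm(
  series=[
    [[0.0022, -0.0378, 0, 0.0787], [0.0089, -0.0751, 0, 0.1573], [0.0199, -0.1114, 0, 0.236], [0.0351, -0.1461, 0, 0.3147], [0.0544, -0.1788, 0, 0.3933]],
  ],
)

```text
time_s: 18.15
position: [0.5589, 0.0419, 0.0127]
ee_rot: [0.0, 0.836, -0.548, -0.0]
ft_force: [-3.2, -0.8, 3.6]
grip_width: 0.0169
finger_force: 60.1
```

```bash
python3 - <<'E'
from h import *
s,R=st();p=s['position'];print(p,s['ft_force'].round(2),s['torque'].round(3),np.degrees(np.arctan2(R[1,0],R[0,0])),(p+R@[.0964,0,0])[:2],s['joints'].round(2))
E
```

```text
[0.55891289 0.04189843 0.01270962] [-3.19 -0.81  3.6 ] [-0.491  0.248  0.102] -66.48375870039501 [ 0.59737736 -0.04649527] [-0.12  0.49  1.75 -0.    0.9   2.61]
```

Request:
move_arm(
  series=[
    [[0, 0.019, 0, -0.04], [0, 0.019, -0.04, -0.04], [0, 0.019, -0.09, -0.04], [0, 0.019, -0.14, -0.04], [0, 0.019, -0.18, -0.04]],
  ],
)

```text
time_s: 18.65
position: [0.5543, 0.0393, 0.0679]
ee_rot: [-0.0, 0.853, -0.522, 0.0]
ft_force: [0.6, -0.4, -3.2]
grip_width: 0.0166
finger_force: 59.2
```

Request:
move_arm(
  series=[
    [[0.0021, 0.0366, 0, -0.076], [0.0083, 0.0726, 0, -0.152], [0.0186, 0.1078, 0, -0.228], [0.0328, 0.1415, 0, -0.304], [0.0509, 0.1734, 0, -0.38]],
  ],
)

```text
time_s: 19.15
position: [0.5142, 0.0018, 0.067]
ee_rot: [-0.0, 0.966, -0.258, -0.0]
ft_force: [0.7, -0.6, -2.1]
grip_width: 0.0166
finger_force: 59.1
```

Request:
move_arm(
  series=[
    [[0.0021, 0.0366, 0, -0.076], [0.0083, 0.0726, 0, -0.152], [0.0186, 0.1078, 0, -0.228], [0.0328, 0.1415, 0, -0.304], [0.0509, 0.1734, 0, -0.38]],
  ],
)

```text
time_s: 19.65
position: [0.5015, -0.0511, 0.067]
ee_rot: [-0.0, 1.0, 0.024, -0.0]
ft_force: [-0.2, -0.4, -1.9]
grip_width: 0.017
finger_force: 59.1
```

Request:
move_arm(
  series=[
    [[0.0021, 0.0366, 0, -0.076], [0.0083, 0.0726, 0, -0.152], [0.0186, 0.1078, 0, -0.228], [0.0328, 0.1415, 0, -0.304], [0.0458, 0.1652, 0, -0.36]],
  ],
)

```text
time_s: 20.15
position: [0.5179, -0.1003, 0.0671]
ee_rot: [0.0, 0.957, 0.289, 0.0]
ft_force: [-0.3, -0.1, -1.9]
grip_width: 0.0166
finger_force: 59.1
```

Request:
move_arm(
  series=[
    [[0, 0, 0, 0], [0, 0, 0, 0], [0, 0, 0, 0], [0, 0, 0, 0], [0, 0, 0, 0]],
  ],
)

```text
time_s: 20.65
position: [0.5175, -0.0993, 0.0666]
ee_rot: [-0.0, 0.958, 0.287, -0.0]
ft_force: [0.4, -0.5, -2.4]
grip_width: 0.0164
finger_force: 59.2
```

```bash
python3 look.py w9
```

```text
tcp [ 0.5175 -0.0993  0.0667] yaw 33.4 ring axis [ 0.5979 -0.0462]
brass box [ 293   37   61   63 3501]
head centre [599. -47.] size [25.  25.7] angle mod90 33.7 tool mod90 33.4
dot [ 0.603  -0.0432] bolt x-dir from dot -149.4 0.0059
```

Head at (599,−47), angle 33.7°, so the bolt stands at about 2.39 rad. Seating for the last swing.

Request:
move_arm(
  series=[
    [[0.0016, 0.0043, 0.02, 0], [0.0016, 0.0043, 0.05, 0], [0.0016, 0.0043, 0.08, 0], [0.0016, 0.0043, 0.095, 0], [0.0016, 0.0043, 0.11, 0]],
  ],
)

```text
time_s: 21.2
position: [0.5183, -0.1003, 0.0327]
ee_rot: [-0.0, 0.958, 0.288, -0.0]
ft_force: [0.2, 0.0, -2.5]
grip_width: 0.0167
finger_force: 59.2
```

Request:
move_arm(
  series=[
    [[0, 0, 0.015, 0], [0, 0, 0.03, 0], [0, 0, 0.045, 0], [0, 0, 0.058, 0], [0, 0, 0.069, 0]],
  ],
)

```text
time_s: 21.7
position: [0.5187, -0.1005, 0.0127]
ee_rot: [0.0, 0.958, 0.288, -0.0]
ft_force: [-2.3, -0.2, 4.2]
grip_width: 0.0167
finger_force: 60.0
```

Request:
move_arm(
  series=[
    [[0, 0, 0, 0], [0, 0, 0, 0], [0, 0, 0, 0], [0, 0, 0, 0], [0, 0, 0, 0]],
  ],
)

```text
time_s: 22.2
position: [0.5189, -0.1005, 0.0131]
ee_rot: [0.0, 0.958, 0.288, 0.0]
ft_force: [-0.3, 0.5, 0.6]
grip_width: 0.0166
finger_force: 59.6
```

```bash
cat > load.py <<'E'
from h import *
s,R=st();p=s['position'];c=np.array([.599,-.047]);d=c-p[:2];F=np.array(s['ft_force'])
print(p.round(4),F.round(2),s['torque'].round(3),'yaw',np.degrees(np.arctan2(R[1,0],R[0,0])).round(2),'ring',(p+R@[.0964,0,0])[:2].round(4),'load',round(s['torque'][2]-(d[0]*F[1]-d[1]*F[0]),3),s['time_s'])
E
python3 load.py
```

```text
[ 0.5189 -0.1005  0.0131] [-0.29  0.47  0.64] [ 0.129 -0.096  0.065] yaw 33.43 ring [ 0.5994 -0.0474] load 0.012 22.2
```

Request:
move_arm(
  series=[
    [[0.0004, -0.0161, 0, 0.0333], [0.0016, -0.0321, 0, 0.0667], [0.0036, -0.048, 0, 0.1], [0.0064, -0.0638, 0, 0.1333], [0.01, -0.0795, 0, 0.1667]],
  ],
)

```text
time_s: 22.7
position: [0.5076, -0.0795, 0.0131]
ee_rot: [0.001, 0.986, 0.165, -0.0]
ft_force: [-3.4, -2.2, 1.4]
grip_width: 0.0168
finger_force: 60.0
```

```bash
python3 load.py
```

```text
[ 0.5076 -0.0795  0.0131] [-3.37 -2.2   1.42] [-0.373  0.313  0.233] yaw 19.03 ring [ 0.5987 -0.048 ] load 0.325 22.7
```

Request:
move_arm(
  series=[
    [[0, -0.004, 0, 0.008], [0.0001, -0.008, 0, 0.016], [0.0002, -0.012, 0, 0.024], [0.0003, -0.0145, 0, 0.03], [0.0003, -0.0145, 0, 0.03]],
  ],
)

```text
time_s: 23.2
position: [0.5062, -0.0754, 0.013]
ee_rot: [0.0, 0.99, 0.144, -0.001]
ft_force: [-4.2, -3.7, 3.0]
grip_width: 0.0167
finger_force: 60.0
```

```bash
python3 load.py
```

```text
[ 0.5062 -0.0754  0.013 ] [-4.16 -3.65  2.96] [-0.511  0.427  0.13 ] yaw 16.6 ring [ 0.5986 -0.0479] load 0.35 23.2
```

Request:
move_arm(
  series=[
    [[0, -0.003, 0, 0.0067], [0.0001, -0.0064, 0, 0.0133], [0.0002, -0.0096, 0, 0.02], [0.0003, -0.0128, 0, 0.0267], [0.0003, -0.0128, 0, 0.0267]],
  ],
)

```text
time_s: 23.7
position: [0.5051, -0.0716, 0.013]
ee_rot: [0.0, 0.992, 0.124, -0.001]
ft_force: [-4.1, -4.2, 3.3]
grip_width: 0.0167
finger_force: 60.0
```

```bash
python3 load.py
```

```text
[ 0.5051 -0.0716  0.013 ] [-4.09 -4.21  3.28] [-0.517  0.477  0.132] yaw 14.3 ring [ 0.5985 -0.0478] load 0.427 23.7
```

Request:
move_arm(
  series=[
    [[0, -0.003, 0, 0.0067], [0.0001, -0.0064, 0, 0.0133], [0.0001, -0.0096, 0, 0.02], [0.0001, -0.0096, 0, 0.02], [0.0001, -0.0096, 0, 0.02]],
  ],
)

```text
time_s: 24.2
position: [0.5044, -0.0689, 0.013]
ee_rot: [0.0, 0.994, 0.11, -0.001]
ft_force: [-5.5, -3.7, 3.4]
grip_width: 0.0167
finger_force: 60.0
```

```bash
python3 load.py
```

```text
[ 0.5044 -0.0689  0.013 ] [-5.53 -3.66  3.45] [-0.484  0.463  0.143] yaw 12.59 ring [ 0.5985 -0.0479] load 0.369 24.2
```

Request:
move_arm(
  series=[
    [[0, -0.003, 0, 0.0067], [0.0001, -0.0064, 0, 0.0133], [0.0001, -0.0096, 0, 0.02], [0.0001, -0.0096, 0, 0.02], [0.0001, -0.0096, 0, 0.02]],
  ],
)

```text
time_s: 24.7
position: [0.5038, -0.066, 0.013]
ee_rot: [0.0, 0.995, 0.095, -0.001]
ft_force: [-4.9, -2.7, 2.9]
grip_width: 0.0167
finger_force: 60.0
```

```bash
python3 load.py
```

```text
[ 0.5038 -0.066   0.013 ] [-4.88 -2.67  2.88] [-0.527  0.387  0.234] yaw 10.88 ring [ 0.5985 -0.0479] load 0.395 24.7
```

Request:
move_arm(
  series=[
    [[0, -0.003, 0, 0.0067], [0.0001, -0.0064, 0, 0.0133], [0.0001, -0.0096, 0, 0.02], [0.0001, -0.0096, 0, 0.02], [0.0001, -0.0096, 0, 0.02]],
  ],
)

```text
time_s: 25.2
position: [0.5033, -0.0634, 0.013]
ee_rot: [0.001, 0.997, 0.08, -0.001]
ft_force: [-5.4, -4.0, 2.3]
grip_width: 0.0167
finger_force: 60.1
```

```bash
python3 load.py
```

```text
[ 0.5033 -0.0634  0.013 ] [-5.38 -4.05  2.25] [-0.642  0.493  0.249] yaw 9.19 ring [ 0.5984 -0.048 ] load 0.548 25.2
```

Request:
move_arm(
  series=[
    [[0, -0.003, 0, 0.0067], [0.0001, -0.0064, 0, 0.0133], [0.0001, -0.0096, 0, 0.02], [0.0001, -0.0096, 0, 0.02], [0.0001, -0.0096, 0, 0.02]],
  ],
)

```text
time_s: 25.7
position: [0.5028, -0.0608, 0.013]
ee_rot: [0.001, 0.998, 0.065, -0.001]
ft_force: [-4.8, -6.1, 2.9]
grip_width: 0.0167
finger_force: 60.3
```

```bash
python3 load.py
```

```text
[ 0.5028 -0.0608  0.013 ] [-4.77 -6.07  2.91] [-0.838  0.508  0.395] yaw 7.49 ring [ 0.5984 -0.0482] load 0.913 25.7
```

Load is 0.91 N m and climbing about 0.37 per 0.03 rad, so the bolt is solid. One more step of about 0.025 rad, held.

Request:
move_arm(
  series=[
    [[0, -0.003, 0, 0.006], [0, -0.006, 0, 0.012], [0.0001, -0.008, 0, 0.0165], [0.0001, -0.008, 0, 0.0165], [0.0001, -0.008, 0, 0.0165]],
  ],
)

```text
time_s: 26.2
position: [0.5025, -0.0586, 0.013]
ee_rot: [0.001, 0.999, 0.053, -0.001]
ft_force: [-6.1, -6.2, 2.9]
grip_width: 0.0169
finger_force: 60.6
```

```bash
python3 load.py
```

```text
[ 0.5025 -0.0586  0.013 ] [-6.1  -6.23  2.87] [-0.983  0.561  0.473] yaw 6.09 ring [ 0.5984 -0.0484] load 1.003 26.2
```

Request:
move_arm(
  series=[
    [[0, -0.003, 0, 0.006], [0, -0.006, 0, 0.012], [0, -0.006, 0, 0.012], [0, -0.006, 0, 0.012], [0, -0.006, 0, 0.012]],
  ],
)

```text
time_s: 26.7
position: [0.5024, -0.057, 0.013]
ee_rot: [0.001, 0.999, 0.044, -0.001]
ft_force: [-5.6, -7.1, 3.2]
grip_width: 0.0166
finger_force: 60.8
```

```bash
python3 load.py
```

```text
[ 0.5024 -0.057   0.013 ] [-5.62 -7.12  3.25] [-1.046  0.557  0.544] yaw 5.07 ring [ 0.5984 -0.0485] load 1.176 26.7
```

1.18 N m held. Backing off inside the play, lifting, and carrying to the mat.

Request:
move_arm(
  series=[
    [[0.001, 0.026, 0, -0.053], [0.004, 0.051, 0, -0.107], [0.004, 0.051, -0.03, -0.107], [0.004, 0.051, -0.1, -0.107], [0.004, 0.051, -0.18, -0.107]],
  ],
)

```text
time_s: 27.2
position: [0.5048, -0.0701, 0.067]
ee_rot: [-0.001, 0.993, 0.122, -0.001]
ft_force: [0.5, -0.0, -2.8]
grip_width: 0.0165
finger_force: 59.1
```

Request:
move_arm(
  series=[
    [[0, 0, -0.05, 0], [-0.03, 0.05, -0.05, 0], [-0.1, 0.16, -0.05, 0], [-0.17, 0.28, -0.05, 0], [-0.24, 0.39, -0.05, 0]],
  ],
)

```text
time_s: 27.7
position: [0.4641, -0.2025, 0.0824]
ee_rot: [0.0, 0.992, 0.122, 0.0]
ft_force: [1.2, 0.5, -2.6]
grip_width: 0.0163
finger_force: 59.2
```

```bash
python3 - <<'E'
from h import *
import look
s,R=st();p=s['position'];t=load('top');y=np.degrees(np.arctan2(R[1,0],R[0,0]))
hsv=cv2.cvtColor(t['color'],cv2.COLOR_BGR2HSV);m=cv2.inRange(hsv,(60,100,40),(88,255,255));n,l,q,c=cv2.connectedComponentsWithStats(m);k=1+q[1:,4].argmax()
M=onz(t,q[k][0]+q[k][2]/2,q[k][1]+q[k][3]/2,.004);print('mat',q[k],M)
T=np.array([M[0]-.046,M[1]-.003,p[2]]);print('tcp',p,'yaw',y,'delta units',(R.T@(T-p)/.3).round(3),'turn to 4deg',np.radians(y-4)/1.5,s['ft_force'])
E
```

```text
mat [ 381  189   98   97 8189] [ 0.47119363 -0.3092865   0.004     ]
tcp [ 0.46411765 -0.20250824  0.08242822] yaw 14.048463001942622 delta units [-0.215  0.323 -0.   ] turn to 4deg 0.11691917609915475 [ 1.21783071  0.51169678 -2.57479149]
```

Request:
move_arm(
  series=[
    [[-0.05, 0.08, 0, 0.03], [-0.11, 0.17, 0, 0.06], [-0.18, 0.27, 0, 0.1], [-0.215, 0.323, 0, 0.117], [-0.215, 0.323, 0.05, 0.117]],
  ],
)

```text
time_s: 28.2
position: [0.4261, -0.3154, 0.0689]
ee_rot: [0.002, 0.999, 0.032, 0.002]
ft_force: [0.4, -0.0, -1.6]
grip_width: 0.0169
finger_force: 59.2
```

Request:
move_arm(
  series=[
    [[0, 0, 0.05, 0], [0, 0, 0.1, 0], [0, 0, 0.15, 0], [0, 0, 0.18, 0], [0, 0, 0.2, 0]],
  ],
)

```text
time_s: 28.7
position: [0.4253, -0.3109, 0.0064]
ee_rot: [-0.0, 0.999, 0.035, -0.0]
ft_force: [-0.9, 0.6, -1.7]
grip_width: 0.0168
finger_force: 59.2
```

Request:
move_arm(
  series=[
    [[0, 0, 0.008, 0], [0, 0, 0.016, 0], [0, 0, 0.022, 0], [0, 0, 0.026, 0], [0, 0, 0.026, 0]],
  ],
)

```text
time_s: 29.2
position: [0.4254, -0.3115, -0.0008]
ee_rot: [0.0, 0.999, 0.035, 0.0]
ft_force: [0.3, 0.2, -2.5]
grip_width: 0.0165
finger_force: 59.2
```

```bash
python3 - <<'E'
from h import *
s,R=st();print(s['position'],s['ft_force'],s['torque'],np.degrees(np.arctan2(R[1,0],R[0,0])))
E
```

```text
[ 0.4253503  -0.31147847 -0.00076287] [ 0.33226592  0.24895181 -2.46284108] [0.04593094 0.05281319 0.00112756] 4.0446247123325625
```

Not touching yet (Fz −2.5). Another 2 mm down in small steps.

Request:
move_arm(
  series=[
    [[0, 0, 0.002, 0], [0, 0, 0.004, 0], [0, 0, 0.006, 0], [0, 0, 0.006, 0], [0, 0, 0.006, 0]],
  ],
)

```text
time_s: 29.7
position: [0.4254, -0.3115, -0.0024]
ee_rot: [0.0, 0.999, 0.035, 0.0]
ft_force: [-1.1, 1.2, 1.5]
grip_width: 0.0169
finger_force: 59.8
```

```bash
python3 - <<'E'
from h import *
s,R=st();print(s['position'],s['ft_force'],s['torque'])
E
```

```text
[ 0.42538963 -0.31150827 -0.00235482] [-1.13420443  1.1993889   1.46075529] [ 0.1670464   0.26160749 -0.02691098]
```

The mat is carrying the spanner. Releasing, then going straight up.

Request:
move_arm(
  series=[
    [[0, 0, 0, 0], [0, 0, 0, 0], [0, 0, 0, 0], [0, 0, 0, 0], [0, 0, 0, 0]],
  ],
  hand=0.3,
)

```text
time_s: 30.2
position: [0.4253, -0.3115, -0.0027]
ee_rot: [0.0, 0.999, 0.035, -0.0]
ft_force: [0.6, -0.4, 0.3]
grip_width: 0.0551
finger_force: 0.0
```

Request:
move_arm(
  series=[
    [[0, 0, -0.03, 0], [0, 0, -0.1, 0], [0, 0, -0.2, 0], [0, 0, -0.35, 0], [0, 0, -0.5, 0]],
  ],
)

```text
time_s: 30.7
position: [0.4249, -0.311, 0.1491]
ee_rot: [-0.0, 0.999, 0.035, -0.0]
ft_force: [0.8, -0.3, 0.5]
grip_width: 0.0557
finger_force: 0.0
```

Request:
move_arm(
  series=[
    [[-0.05, 0, -0.05, 0], [-0.1, 0, -0.1, 0], [-0.1, 0, -0.1, 0], [-0.1, 0, -0.1, 0], [-0.1, 0, -0.1, 0]],
  ],
)

```text
time_s: 31.2
position: [0.3955, -0.3131, 0.1766]
ee_rot: [-0.001, 0.999, 0.035, -0.0]
ft_force: [0.6, 1.3, 0.6]
grip_width: 0.0553
finger_force: 0.0
```

```bash
python3 - <<'E'
from h import *
f=cam('wrist');g=cam('top');s,R=st();print(s['position'],s['time_s'])
a=cv2.resize(f['color'],(400,300));b=cv2.resize(g['color'][140:300,290:503],(400,300),interpolation=2)
c=cv2.resize(g['color'],(400,300));e=cv2.resize(cam('scene')['color'],(400,300))
cv2.imwrite('pics/fin.png',np.vstack([np.hstack([a,b]),np.hstack([c,e])]))
E
```

```text
[ 0.39545234 -0.31303948  0.17627898] 31.3
```

View pics/fin.png

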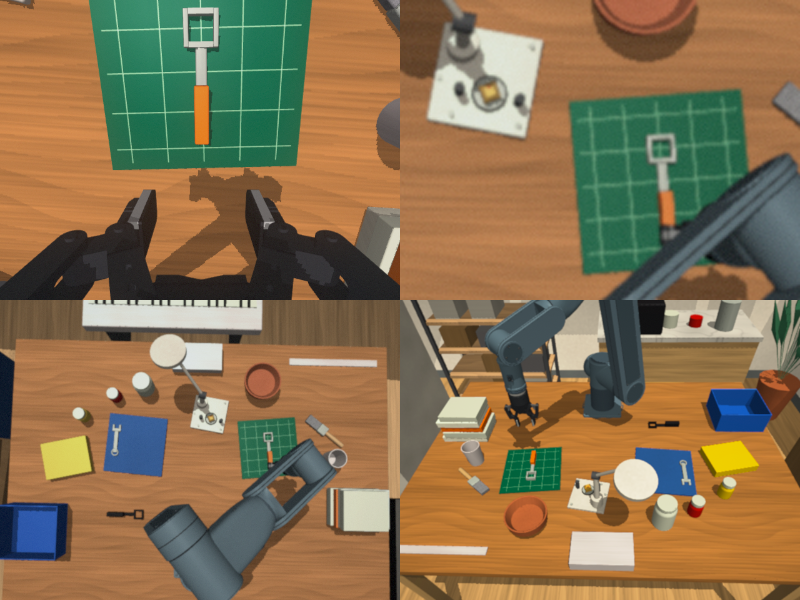

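The spanner lies flat on the mat, ring at (200,28) and handle at (202,115) in the wrist panel. The gripper is clear and everything else is in place.

```bash
python3 -c "
from plant import ctrl
print(ctrl.sign_off())"
```

```text
the job is handed in; nothing more can be done
None
```

I tightened the bolt until it came up solid and finished with a pull of about 1.18 N m, estimated from the wrist force. The spanner lies flat on the green mat, nothing else was visibly shifted, and the job is handed in at about 31 s; the sign-off gave no verdict.

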